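Put the holed test plate away in its case

ROBOT

A 6-joint arm with a two-finger parallel gripper is mounted at the origin on a cart in front of the work surface, level with it; the furniture and walls round the work are solid. World frame = base frame: x ahead of the robot, y to its left, z up, the work surface at z = 0. Lengths are in m, angles in degrees, forces in N, time in s.
With the tool pointing down it reaches from about 0.35 to 0.875 m from the base axis. Payload 4.2 kg.
Tool frame: the origin (TCP) lies midway between the tips of the shut fingers; the grasp point (between the pads) lies 19 mm behind it; y points along the fingers, z is the direction in which the jaws open and shut, and the axes are right-handed (so a half turn about y gives the same grasp; the last joint's range is limited). The gripper opens to 87 mm and grips with 3 to 60 N. Pads are 19 mm wide; open, the fingers measure 117 mm over their backs; the gripper's body (75 mm by 190 mm) begins 51 mm behind the grasp point.
Start: joints at [-56.918, 22.042, 0.453, 0, -68.411, -14.817], TCP at [0.196, -0.593, 0.223] pointing down, gripper open.
Joint ranges: [-179.83, 179.83], [-69.29, 118.12], [-61.27, 80.66], [-181.25, 117.63], [-171.15, -9.14], [-177.46, 177.46]. Speed limits (degrees/s): [159.86, 159.86, 180, 180, 180, 180].

INTERFACE

Orientations are given as [roll, pitch, yaw] about the fixed x, y, z axes, in that order (R = Rz(yaw) Ry(pitch) Rx(roll)).
In Python, from workcell import env gives the robot as it stands. The module is installed in compiled form; this text tells all that it offers. Calls block until the motion is done:
- env.goto(position, orientation): joint-space move of the TCP to a pose.
- env.move_straight(position, rotation=None, rate=0.15, force_limit=None): straight line of the TCP; rotation=None keeps the orientation; rate is the mean speed in m/s. With force_limit (N) it stops when the force on the tool has changed by that much, and returns True; else False.
- env.set_joints(angles): joint-space move.
- env.gripper_to(opening, grasp_force=None): opening from 0.0 (shut) to 1.0 (fully open); grasp_force is the grip in N (None keeps the last); returns when the fingers have stopped.
- env.dwell(seconds).
- env.inverse_kinematics(position, orientation): joint angles nearest the present ones, or None.
- env.read_state(): the state.
- env.grab_frame(name): name is "scene" or "top" or "wrist"; returns a dict with "image" (384x512x3 uint8, blue, green, red), "fx", "fy", "cx", "cy" (pixels), "position" and "orientation" of the camera in the world. Camera axes: x right, y up, looking along -z (the intrinsics and any distortion apply to the point x, -y, -z); pixel columns grow to the right and rows downward; lengths in m; the calibration is good to about 2 mm. A picture is of the moment at which its call begins. There is no depth.
A pose or a line that the arm cannot do raises env.Unreachable and nothing moves.
- env.close_job(): hands the job in, once; it reports no verdict.
Trained networks look in a picture, given as the dict that the camera call returned (one of the last four; its "shot" number tells which), for a name from the list of things; names that differ only in an ending like _2 or _b are one class to them, and where a whole thing is asked for, a point or a joint stands for the part that bears it (a point fixed in the world has none). Each returns a list of dicts, best first, with "score" (0 to 1); they miss things now and then, are a little off and sometimes report something else, mostly with a low value. They report only what shows in the picture. A call takes as long as a camera call. They do not tell look-alikes from the thing itself.
- env.search_frame(picture, thing): "xyz" ([x, y, z] in m, in world coordinates, good to about 4 mm: the middle of the surface that is visible of it).
- env.trace(picture, thing): "mask" (384x512 bool, what is visible of it).
The state is a dict: "clock": time; "joint_positions": joint angles; "qvel": joint speeds; "joint_torque": joint torques, N m; "position": TCP position; "tool_rot": TCP orientation; "force": force on the tool from outside, world axes, zero at the start; "wrist_torque": the same for the moment, N m; "opening": opening from 0.0 (shut) to 1.0 (fully open).
Only numpy, scipy, OpenCV 4.12 (cv2) and the standard library are available. Lean on these libraries where they do the work, as an engineer would, in place of code of your own. Each camera call takes 0.05 s, during which the arm holds its last target. There are 200 camera calls.

TASK

Draw the test plate with the round hole up out of the draining rack, lay it flat and square in the nest of the grey case, and then shut the lid fully. The nest is packed to a different height each time, so lower the plate by feel: neither let it fall nor press it hard. Leave the two plain plates standing in the rack and do not disturb the petri dish or the beaker.

Things in the scene. Friction and masses are not known exactly. Their poses are not given: they have to be found in the camera images.
- rack: Fixed plastic rack, grey walls, black base, 200 x 80 x 52 mm. Origin: centre of underside, z up. Three slots one behind another along x; bottoms at x = -25, 20, 65 mm, 14 mm above the worktop. Slots recline 30 degrees, top towards -x: a plate slides out along (-0.5, 0, 0.866) in the rack's frame. Slot 8 mm wide, 65 mm between side walls (52 mm high, 4 mm thick); it guides a plate's lowest 44 mm.
- plate_holed: The plate to put away, in any slot: bare aluminium, 100 x 60 x 5 mm, about 80 g, 28 mm round hole on its midline, centre 20 mm from its upper edge (x = -30 mm). Origin at its centre; x along its length towards the edge in the slot, y along its 60 mm width, z normal to it (in the rack: up, away from the robot). Can be taken across its long edges (60 mm) above the rack walls.
- plate_plain_a: Plain aluminium plate without a hole, 100 x 60 x 5 mm, axes as for the holed one; stays in the rack.
- plate_plain_b: Plain aluminium plate without a hole, 100 x 60 x 5 mm, axes as for the holed one; stays in the rack.
- case: Fixed grey open case, 130 x 134 x 42 mm, walls and floor 5 mm. Origin: centre of underside, z up; lid hinged at +x rim. In it a rubber nest: bed 112 (x) x 48 (y) mm, 38 mm finger room each side, top packed to 24 to 32 mm height (not reported: feel it); two guides at x 30 to 54, inner faces y = +-33, 7 mm above the bed. The plate lies on the bed between them, length along x, either face or end.
- nest_mid (a point): Point in the case over its middle, 24 mm above the worktop: the middle of the bed's top at its lowest packing. The real top lies 0 to 8 mm higher, so a plate at home has its centre 2.5 to 10.5 mm above this point. Axes as the case.
- lid (a joint): Angle of the case's stiff hinged lid: 0 shut, grows as it opens (1.57 upright). It stays where it is left. The lid is a flat grey plate 8 mm thick with the case's outline and a black knob on its outer face near the free edge.
- lid_hinge (a point): Middle of the lid's hinge axis (along case y) at the case's +x rim.
- lid_handle (a point): The knob on the lid's outer face near its free edge.
- petri_dish: Glass petri dish 68 mm across, 17 mm high, standing by; origin centre of its underside.
- beaker_tall: Glass beaker 60 mm across, 100 mm high, standing by; origin centre of its underside.
Things that resemble listed ones, but are neither listed nor needed, are in the scene too. What is shaped like the plate_holed but brown is not meant.

How it is judged:
By the outcome, as a careful person would: the job done as asked, in the order asked, and still so for the second after the job is handed in, with the robot touching nothing.
It also fails if it takes over 56 s, if anything falls off the work surface, if the arm or the gripper's body presses on something with over 40 N, if the wrist force passes 120 N, or if a joint passes its speed limit or range.

## Working session

There is one attempt and no reset: what is moved stays moved. The work goes in short steps, each a Python script; the robot and the scene stay as the last script left them, time stands still between calls to the robot, and variables do not carry over. Pictures are saved under pics/ and viewed, about 8 in all and at most 12, crops included, and the job is handed in when it is done.

```bash
mkdir -p pics; cat > h.py <<'E'
import numpy as np, cv2
from scipy.spatial.transform import Rotation as R
from workcell import env
def cam(p):
    return np.array(p["position"]), R.from_euler("xyz",p["orientation"],degrees=True)
def proj(p,X):
    c,r=cam(p); q=r.inv().apply(np.atleast_2d(X)-c)
    return np.c_[p["cx"]+p["fx"]*q[:,0]/-q[:,2], p["cy"]+p["fy"]*(-q[:,1])/-q[:,2]]
def ray(p,u,v):
    c,r=cam(p); return c,r.apply([(u-p["cx"])/p["fx"],-(v-p["cy"])/p["fy"],-1])
def atz(p,u,v,z):
    c,d=ray(p,u,v); return c+d*(z-c[2])/d[2]
E
python3 - <<'E'
from h import *
s=env.read_state(); print(s)
ims=[]
for n in ("scene","top","wrist"):
    p=env.grab_frame(n); cv2.imwrite(f"pics/{n}0.png",p["image"]); ims.append(p["image"])
    print(n,{k:v for k,v in p.items() if k!="image"})
    for t in ("rack","plate_holed","case","lid","lid_handle","lid_hinge","petri_dish","beaker_tall","nest_mid"):
        try: print(t,[(np.round(d["xyz"],3).tolist(),round(d["score"],2),proj(p,d["xyz"])[0].round().tolist()) for d in env.search_frame(p,t)])
        except Exception as e: print(t,e)
cv2.imwrite("pics/a.png",cv2.resize(np.vstack(ims[:2]),None,fx=.78,fy=.78))
E
```

```text
{'clock': 0.0, 'joint_positions': array([-5.69190203e+01,  2.20902514e+01,  3.79822330e-01, -2.95109475e-02,
       -6.84090328e+01, -1.48170470e+01]), 'qvel': array([-0.04515601,  0.06470635, -0.06525686, -0.0953319 , -0.11037471,
        0.03261499]), 'joint_torque': array([-2.29428706e-04, -3.90665174e+01,  1.87407303e+01,  4.21982780e+00,
        1.10348166e-02, -1.86870561e-04]), 'position': array([ 0.19571333, -0.59294113,  0.22146389]), 'tool_rot': array([-8.98774964e+01,  4.04516639e-03,  1.82530491e+01]), 'force': array([-1.44770345,  0.03486834,  0.01378633]), 'wrist_torque': array([ 0.04051672, -0.00209208, -0.00598959]), 'opening': 0.9985332171253686}
scene {'fx': 460.26845209358197, 'fy': 460.26845209358197, 'cx': 259.7405701487427, 'cy': 195.26458357288178, 'position': array([0.05918765, 0.56109176, 1.02169231]), 'orientation': array([  39.74122873,   -0.99312377, -134.88723321]), 'shot': 1}
rack [([0.448, 0.128, 0.012], 0.57, [266.0, 275.0])]
plate_holed [([0.396, 0.127, 0.069], 0.81, [283.0, 276.0]), ([0.776, -0.119, 0.006], 0.63, [246.0, 159.0])]
case [([0.554, -0.12
[... 851 characters left out ...]
.587, -0.134, 0.15], 0.85, [298.0, 189.0])]
lid_handle [([0.591, -0.136, 0.145], 0.6, [298.0, 188.0])]
lid_hinge [([0.592, -0.137, 0.149], 0.83, [299.0, 187.0])]
petri_dish [([0.652, 0.048, 0.018], 0.87, [218.0, 168.0])]
beaker_tall [([0.719, -0.287, 0.057], 0.69, [354.0, 137.0])]
nest_mid [([0.534, -0.137, 0.033], 0.82, [293.0, 214.0])]
wrist {'fx': 325.4474983843892, 'fy': 325.4474983843892, 'cx': 253.42719298806293, 'cy': 190.06154199331343, 'position': array([ 0.12338767, -0.61830349,  0.38446556]), 'orientation': array([-1.62890875e+01, -4.81242858e-02,  1.08306408e+02]), 'shot': 3}
rack []
plate_holed []
case []
lid []
lid_handle []
lid_hinge []
petri_dish []
beaker_tall []
nest_mid []
```

View pics/a.png

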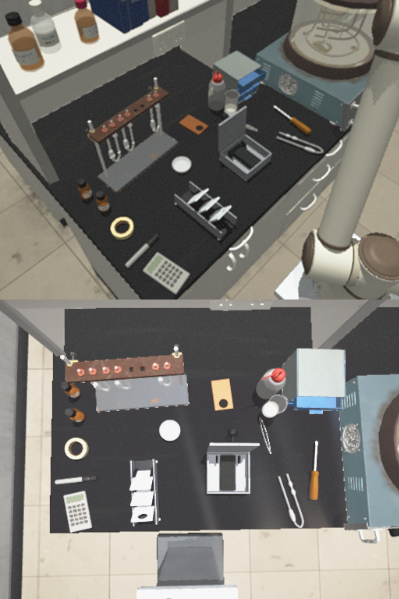

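```bash
python3 - <<'E'
import cv2,numpy as np
t=cv2.imread("pics/top0.png")[90:330,130:390]; t=cv2.resize(t,None,fx=2.3,fy=2.3,interpolation=cv2.INTER_CUBIC)
cv2.imwrite("pics/b.png",t)
t=cv2.imread("pics/scene0.png")[120:330,190:360]; t=cv2.resize(t,None,fx=2.8,fy=2.8,interpolation=cv2.INTER_CUBIC)
cv2.imwrite("pics/c.png",t)
E
```

```text
(no output)
```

View pics/b.png

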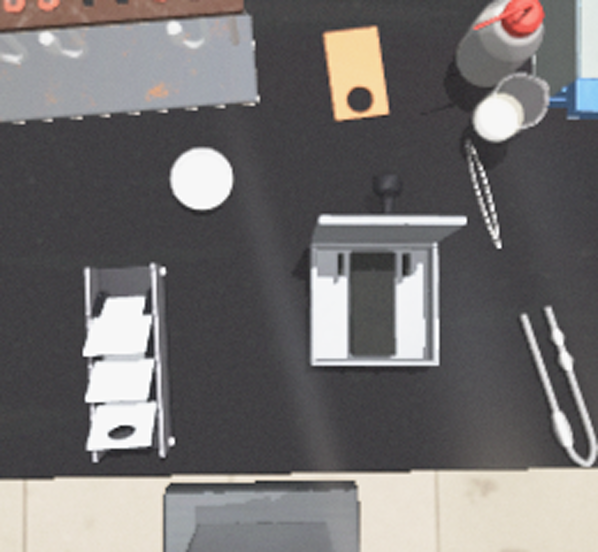

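View pics/c.png

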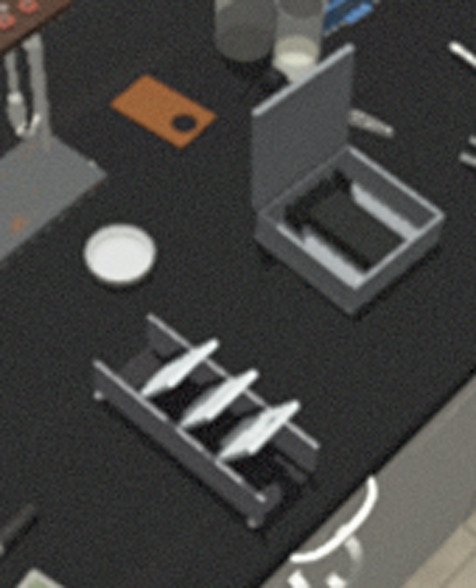

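Top view: the case is at (292,214) with the lid about upright and its hinge on the far side. The rack is at (196,231).
Candidates for the holed plate:
- White/aluminium plate in the nearest slot, top px (186,274): bare metal, in the rack, with a round hole. This is the one meant, and the crop confirms it.
- Brown plate lying flat at (284,119): a look-alike, not meant.

Next I'll take close wrist views of the case and the rack.

```bash
python3 - <<'E'
from h import *
import pickle
out={}
for n,P in (("case1",[0.47,-0.135,0.30]),("rack1",[0.44,0.115,0.27])):
    env.goto(P,[-90,0,0]); p=env.grab_frame("wrist"); out[n]=p
    cv2.imwrite(f"pics/{n}.png",p["image"])
    print(n,p["position"],p["orientation"],env.read_state()["position"],env.read_state()["clock"])
    for t in ("rack","plate_holed","case","lid","nest_mid","lid_handle","lid_hinge"):
        print(t,[(np.round(d["xyz"],3).tolist(),round(d["score"],2)) for d in env.search_frame(p,t)])
pickle.dump(out,open("v.pkl","wb"))
cv2.imwrite("pics/d.png",np.vstack([cv2.resize(out[k]["image"],None,fx=.78,fy=.78) for k in out]))
s=cv2.imread("pics/d.png"); print(s.shape)
E
```

```text
case1 [ 0.39356252 -0.13610997  0.46178039] [-1.62538034e+01 -3.95949938e-02  8.99959245e+01] [ 0.46988343 -0.13559376  0.2997917 ] 3.5
rack [([0.456, 0.117, 0.024], 0.94), ([0.408, 0.124, 0.072], 0.59), ([0.585, -0.131, 0.099], 0.43)]
plate_holed [([0.747, -0.11, 0.002], 0.64), ([0.405, 0.122, 0.071], 0.59)]
case [([0.544, -0.137, 0.032], 0.76)]
lid [([0.586, -0.132, 0.1], 0.58)]
nest_mid []
lid_handle [([0.583, -0.139, 0.097], 0.63)]
lid_hinge [([0.588, -0.134, 0.096], 0.83)]
rack1 [0.36377562 0.11395801 0.43208883] [-1.62935267e+01 -3.78516951e-02  9.00329955e+01] [0.44034407 0.11428219 0.27020757] 4.8917
rack [([0.457, 0.128, 0.005], 0.83), ([0.664, 0.054, 0.016], 0.47)]
plate_holed [([0.408, 0.123, 0.07], 0.6)]
case [([0.501, -0.12, 0.024], 0.62)]
lid []
nest_mid [([0.502, -0.124, 0.024], 0.75)]
lid_handle []
lid_hinge []
(600, 399, 3)
```

View pics/d.png

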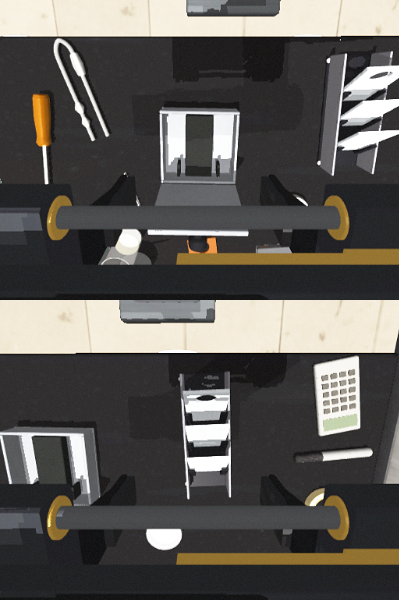

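```bash
python3 - <<'E'
import cv2,numpy as np
def crop(f,u0,v0,u1,v1,k):
    t=cv2.resize(cv2.imread(f)[v0:v1,u0:u1],None,fx=k,fy=k,interpolation=cv2.INTER_CUBIC)
    for u in range((u0+9)//10*10,u1,10):
        cv2.line(t,((u-u0)*k,0),((u-u0)*k,5 if u%50 else 12),(0,0,255),1); 
        if u%20==0: cv2.putText(t,str(u),((u-u0)*k-10,22),0,.35,(0,0,255),1)
    for v in range((v0+9)//10*10,v1,10):
        cv2.line(t,(0,(v-v0)*k),(5,(v-v0)*k),(0,0,255),1); cv2.putText(t,str(v),(6,(v-v0)*k+4),0,.35,(0,0,255),1)
    return t
a=crop("pics/case1.png",190,128,330,248,3); b=crop("pics/rack1.png",220,85,310,265,3)
a=np.vstack([a,np.zeros((540-a.shape[0],a.shape[1],3),np.uint8)])
cv2.imwrite("pics/e.png",np.hstack([a,b]))
E
```

```text
(no output)
```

View pics/e.png

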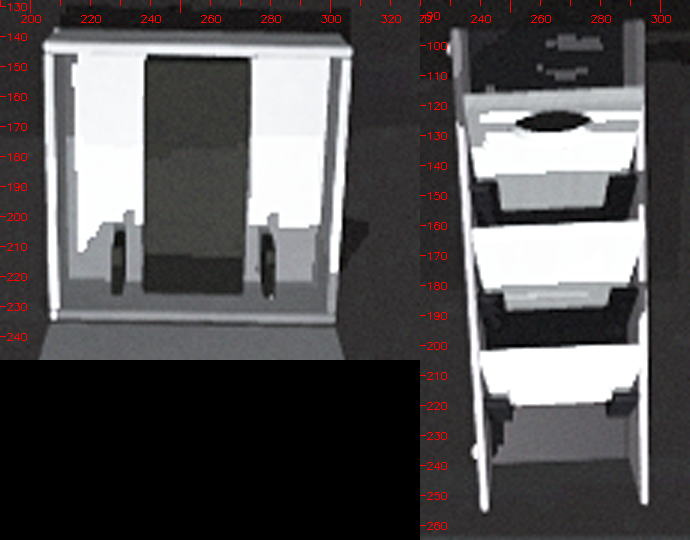

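```bash
python3 - <<'E'
from h import *
import pickle
v=pickle.load(open("v.pkl","rb"))
c=v["case1"]; f=lambda U,V:(190+U/3,128+V/3); g=lambda U,V:(80+U/3,85+V/3)
print("case rim z42: nearR,nearL,farR,farL")
for q in ((44,42),(353,45),(50,322),(335,320)): print(atz(c,*f(*q),.042).round(4))
print("bed z.024/.032 corners")
for q in ((147,56),(249,56),(143,256),(247,256)): print(atz(c,*f(*q),.024).round(4),atz(c,*f(*q),.032).round(4))
r=v["rack1"]
print("rack wall tops z52: right near/far, left near/far")
for q in ((461,125),(485,510),(644,100),(645,503)): print(atz(r,*g(*q),.052).round(4))
print("plate top edges z.1: ")
for q in ((465,92),(643,90),(473,228),(643,222),(479,350),(643,346)): print(atz(r,*g(*q),.1).round(4))
print("hole",atz(r,*g(555,121),.0833).round(4))
# triangulate hole / top-edge by scene & top trace
def tri(obs):
    A=np.zeros((3,3));b=np.zeros(3)
    for p,u,w in obs:
        o,d=ray(p,u,w); d/=np.linalg.norm(d); M=np.eye(3)-np.outer(d,d); A+=M;b+=M@o
    return np.linalg.solve(A,b)
t=env.grab_frame("top"); pickle.dump(t,open("t.pkl","wb"))
T=lambda U,V:(130+U/2.3,90+V/2.3)
# near rim corners of case, hole, rack
for n,a,b in (("hole",(r,*g(555,121)),T(121,432)),("case nearL",(c,*f(353,45)),T(311,365)),("case nearR",(c,*f(44,42)),T(439,365)),
   ("plate topR",(r,*g(465,92)),T(151,446)),("topL",(r,*g(643,90)),T(88,448))):
    print(n,tri([a,(t,*b)]).round(4))
E
```

```text
case rim z42: nearR,nearL,farR,farL
[ 0.4515 -0.1986  0.042 ]
[ 0.4528 -0.0659  0.042 ]
[ 0.582  -0.2013  0.042 ]
[ 0.581  -0.0683  0.042 ]
bed z.024/.032 corners
[ 0.4602 -0.1553  0.024 ] [ 0.459  -0.1549  0.032 ]
[ 0.4602 -0.1094  0.024 ] [ 0.459  -0.1099  0.032 ]
[ 0.5559 -0.1584  0.024 ] [ 0.5529 -0.158   0.032 ]
[ 0.5559 -0.1088  0.024 ] [ 0.5529 -0.1093  0.032 ]
rack wall tops z52: right near/far, left near/far
[0.3989 0.0915 0.052 ]
[0.5623 0.0991 0.052 ]
[0.3894 0.1614 0.052 ]
[0.559  0.1679 0.052 ]
plate top edges z.1: 
[0.3836 0.0958 0.1   ]
[0.3829 0.1549 0.1   ]
[0.4295 0.0979 0.1   ]
[0.4274 0.1565 0.1   ]
[0.4738 0.0995 0.1   ]
[0.4723 0.1581 0.1   ]
hole [0.3946 0.1264 0.0833]
hole [0.3939 0.1253 0.0843]
case nearL [ 0.4522 -0.0667  0.0464]
case nearR [ 0.4504 -0.1985  0.0521]
plate topR [0.3827 0.0942 0.097 ]
topL [0.3823 0.1535 0.1037]
```

```bash
cat >> h.py <<'E'
def Rt(beta,yaw,flip=False):
    r=R.from_euler("xyz",[-90,beta,yaw],degrees=True)
    if flip: r=r*R.from_euler("y",180,degrees=True)
    return r
def pose(g,beta,yaw,flip=False):
    "TCP pose for a grasp point g; fingers tilted beta (+: tips toward robot)"
    r=Rt(beta,yaw,flip); return (np.array(g)+.019*r.apply([0,1,0])).tolist(), r.as_euler("xyz",degrees=True).tolist()
G=np.array([.394,.126,.0795]); YR=2.0
U=R.from_euler("z",YR,degrees=True).apply([-.5,0,.866])
C=np.array([.517,-.133,0]); YC=-.8
ex=R.from_euler("z",YC,degrees=True).apply([1,0,0])
GN=C+ex*(-.028)   # grasp xy in nest
E
python3 - <<'E'
from h import *
print(env.read_state()["joint_positions"].round())
for fl in (False,True):
    for n,g,b,y in (("above",G-.06*Rt(15,YR).apply([0,1,0]),15,YR),("grasp",G,15,YR),("out",G+.06*U,15,YR),("up",G+.06*U+[0,0,.07],15,YR),
      ("up-15",G+.06*U+[.05,0,.1],-15,YR),("nest hi",GN+[0,0,.15],-45,YC),("nest hi",GN+[0,0,.09],-45,YC),("nest",GN+[0,0,.03],-45,YC),("nest35",GN+[0,0,.03],-35,YC)):
        j=env.inverse_kinematics(*pose(g,b,y,fl)); print(fl,n,None if j is None else np.round(j))
E
```

```text
[  35.    3.  -17.    0.  -69. -125.]
False above [  33.   17.  -22.   -9.  -64. -117.]
False grasp [  34.   21.  -28.  -10.  -55. -116.]
False out [  36.   13.  -28.  -10.  -61. -119.]
False up [  36.    8.  -23.   -9.  -71. -121.]
False up-15 [  45.   -4.  -40.   15.  -44. -143.]
False nest hi None
False nest hi [-23.  14. -32. -87. -15.  13.]
False nest [ -36.   25.  -37. -113.  -26.   51.]
False nest35 None
True above [ 33.  17. -22.  -9. -64.  63.]
True grasp [ 34.  21. -28. -10. -55.  64.]
True out [ 36.  13. -28. -10. -61.  61.]
True up [ 36.   8. -23.  -9. -71.  59.]
True up-15 [ 45.  -4. -40.  15. -44.  37.]
True nest hi None
True nest hi [ -23.   14.  -32.  -87.  -15. -167.]
True nest [ -36.   25.  -37. -113.  -26. -129.]
True nest35 None
```

```bash
python3 - <<'E'
from h import *
for s in (76,85):
  for b in (-15,-20,-25,-30,-35,-40,-45,-55):
    o=[]
    for z in (.028,.06,.1,.15):
        j=env.inverse_kinematics(*pose(C+ex*(-.002-(s-50)/1e3)+[0,0,z],b,YC)); o.append(None if j is None else np.round(j).astype(int).tolist())
    print(s,b,o)
for b in (15,20,25,30,35,40):
    G2=G+U*.009; print(b,[None if (j:=env.inverse_kinematics(*pose(g,b,YR))) is None else np.round(j).astype(int).tolist() for g in (G2,G2+.07*U,G2+.07*U+[0,0,.08])])
E
```

```text
76 -15 [None, [4, 19, -41, 5, -15, -99], [4, 15, -38, 3, -22, -98], [4, 10, -34, 2, -31, -97]]
76 -20 [None, None, [4, 13, -43, 7, -14, -101], [4, 8, -38, 4, -23, -99]]
76 -25 [None, None, None, [4, 7, -43, 8, -15, -103]]
76 -30 [None, None, None, None]
76 -35 [None, None, None, None]
76 -40 [[-26, 22, -32, -95, -16, 25], [-17, 17, -31, -77, -11, -1], None, None]
76 -45 [[-36, 25, -37, -113, -26, 53], [-30, 19, -34, -101, -21, 34], [-20, 13, -32, -81, -14, 5], None]
76 -55 [[-47, 34, -45, -127, -48, 79], [-44, 26, -43, -122, -42, 69], [-40, 18, -39, -113, -34, 53], [-32, 9, -35, -99, -25, 29]]
85 -15 [None, [4, 18, -42, 5, -15, -99], [4, 14, -39, 3, -22, -98], [4, 9, -35, 2, -31, -97]]
85 -20 [None, None, [4, 13, -44, 7, -13, -102], [4, 8, -40, 4, -23, -99]]
85 -25 [None, None, None, [4, 6, -45, 9, -14, -103]]
85 -30 [None, None, None, None]
85 -35 [None, None, None, None]
85 -40 [[-27, 22, -33, -97, -17, 28], [-18, 17, -32, -79, -11, 2], None, None]
85 -45 [[-37, 25, -38, -114, -27, 54], [-31, 19, -35, -102, -21, 35], [-21, 12, -33, -82, -14, 7], None]
85 -55 [[-48, 34, -46, -127, -49, 80], [-45, 26, -44, -122, -42, 69], [-41, 17, -40, -113, -35, 53], [-33, 8, -36, -98, -26, 29]]
15 [[35, 19, -28, -10, -56, -116], [37, 11, -28, -10, -63, -120], [37, 6, -22, -9, -75, -122]]
20 [[33, 22, -24, -12, -62, -114], [35, 14, -25, -12, -68, -117], [35, 8, -19, -11, -80, -120]]
25 [[31, 25, -21, -13, -67, -112], [34, 17, -22, -13, -73, -115], [34, 11, -16, -13, -84, -118]]
30 [[30, 27, -18, -14, -72, -110], [32, 19, -19, -15, -78, -113], [32, 14, -14, -15, -89, -116]]
35 [[29, 30, -15, -15, -77, -109], [31, 22, -17, -16, -83, -112], [31, 17, -12, -16, -93, -115]]
40 [[28, 32, -13, -17, -82, -108], [30, 25, -15, -17, -87, -111], [30, 19, -9, -17, -97, -114]]
```

```bash
cat >> h.py <<'E'
BR=17; BN=-43; S=74
Gr=G-U*.002
GN=C+ex*(-(S-50)/1e3-.001)
E
python3 - <<'E'
from h import *
f=Rt(BR,YR).apply([0,1,0])
env.goto(*pose(Gr-.09*f,BR,YR))
h=env.move_straight(pose(Gr,BR,YR)[0],rate=.08,force_limit=6); s=env.read_state(); print(h,s["position"].round(4),pose(Gr,BR,YR)[0],s["clock"],s["force"].round(1))
f0=s["force"]
if not h:
    env.gripper_to(0.55,20); env.gripper_to(0.0,20); s=env.read_state(); print(s["opening"],s["force"].round(1),s["clock"])
    p=env.grab_frame("scene"); cv2.imwrite("pics/g.png",cv2.resize(p["image"][170:330,180:360],None,fx=3,fy=3))
for b in (-43,-45,-48,-55,-65,-75):
    print(b,[None if (j:=env.inverse_kinematics(*pose(GN+[0,0,z],b,YC))) is None else np.round(j).astype(int).tolist() for z in (.028,.06,.1,.15,.2,.25)])
E
```

```text
False [0.3899 0.1261 0.06  ] [0.3894477124312022, 0.12584103061514987, 0.05959820963670233] 7.1417 [1.  0.1 0.3]
0.6816025860781126 [-0.5 -0.9  0.7] 7.9583
-43 [[-32, 24, -35, -107, -22, 43], [-25, 18, -32, -93, -16, 21], [-14, 12, -32, -69, -9, -11], None, None, None]
-45 [[-36, 25, -37, -113, -26, 52], [-30, 19, -34, -101, -20, 33], [-20, 13, -32, -81, -13, 4], None, None, None]
-48 [[-40, 27, -40, -120, -33, 63], [-35, 21, -37, -110, -27, 47], [-27, 14, -33, -95, -20, 24], [-14, 7, -32, -68, -10, -14], None, None]
-55 [[-47, 34, -45, -127, -48, 79], [-44, 26, -43, -122, -41, 68], [-40, 18, -39, -113, -34, 52], [-32, 9, -34, -99, -25, 28], [-20, 2, -31, -77, -16, -2], None]
-65 [[-52, 45, -50, -130, -68, 94], [-51, 37, -49, -128, -62, 86], [-49, 27, -47, -124, -55, 75], [-45, 16, -42, -117, -45, 59], [-40, 6, -37, -108, -37, 40], [-32, -1, -33, -95, -28, 19]]
-75 [[-55, 57, -50, -129, -86, 104], [-54, 50, -51, -128, -81, 99], [-54, 40, -51, -127, -75, 90], [-52, 27, -49, -124, -66, 77], [-49, 14, -45, -120, -57, 63], [-46, 4, -40, -113, -48, 47]]
```

View pics/g.png

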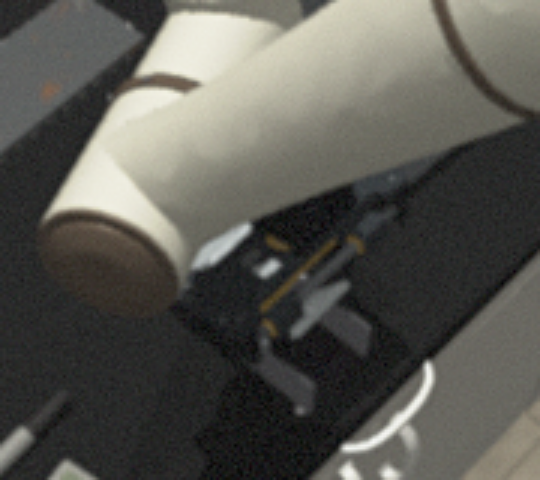

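```bash
python3 - <<'E'
from h import *
import pickle
def st(m): s=env.read_state(); print(m,s["position"].round(4),s["force"].round(1),round(s["opening"],3),round(s["clock"],2))
g=Gr+.065*U
h=env.move_straight(pose(g,BR,YR)[0],rate=.08,force_limit=15); st(h)
if not h:
    g2=g+[0.02,0,.13]; env.move_straight(pose(g2,BR,YR)[0],rate=.2); st("up")
    p=env.grab_frame("wrist"); pickle.dump(p,open("w2.pkl","wb")); cv2.imwrite("pics/w2.png",p["image"])
    q=env.grab_frame("top"); cv2.imwrite("pics/t2.png",q["image"]); pickle.dump(q,open("t2.pkl","wb"))
    q2=env.grab_frame("scene"); pickle.dump(q2,open("s2.pkl","wb")); 
    print(env.read_state()["joint_positions"].round(1))
    cv2.imwrite("pics/i.png",np.vstack([cv2.resize(p["image"],None,fx=.78,fy=.78),cv2.resize(q2["image"],None,fx=.78,fy=.78)]))
E
```

```text
False [0.3568 0.1246 0.1156] [ 0.3  0.2 -0.9] 0.684 8.97
up [0.3761 0.1244 0.2446] [-0.6  1.2 -1.2] 0.678 9.78
[  34.4    7.8  -14.4   -9.1  -82.5 -120. ]
```

View pics/i.png

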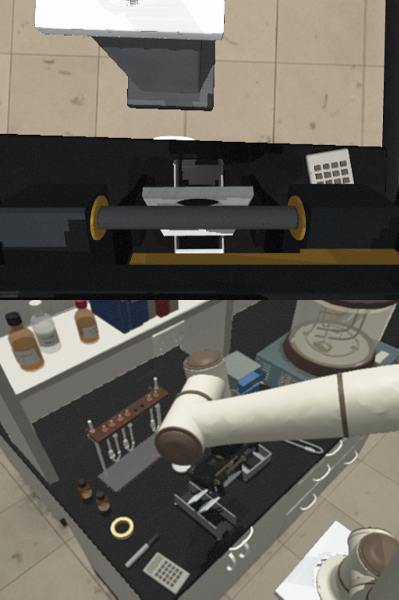

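```bash
python3 - <<'E'
from h import *
import pickle
p=pickle.load(open("w2.pkl","rb")); 
g=np.array([.3761,.1244,.2446])-.019*Rt(BR,YR).apply([0,1,0])
z=R.from_euler("z",YR,degrees=True)
k=4; u0,v0,u1,v1=170,225,330,330
tiles=[]
for d in (0,4,-4):
    t=cv2.resize(p["image"][v0:v1,u0:u1],None,fx=k*.6,fy=k*.6*1.0,interpolation=cv2.INTER_CUBIC); kk=k*.6
    a=np.radians(30+d); u=z.apply([-np.sin(a),0,np.cos(a)]); n=z.apply([np.cos(a),0,np.sin(a)]); y=z.apply([0,1,0])
    def draw(pts,col):
        q=proj(p,pts); q=((q-[u0,v0])*kk).round().astype(int); cv2.polylines(t,[q.reshape(-1,1,2)],True,col,1)
    for off,col in ((.0025,(0,0,255)),(-.0025,(0,160,0))):
        draw([g+u*su*1e-3+y*sy*.03+n*off for su,sy in ((26,1),(26,-1),(-74,-1),(-74,1))],col)
    th=np.linspace(0,6.28,40); draw([g+u*(.006+.014*np.cos(x))+y*.014*np.sin(x)+n*.0025 for x in th],(255,0,0))
    tiles.append(t)
raw=cv2.resize(p["image"][v0:v1,u0:u1],None,fx=kk,fy=kk,interpolation=cv2.INTER_CUBIC)
cv2.imwrite("pics/j.png",np.vstack([np.hstack([raw,tiles[0]]),np.hstack(tiles[1:])])); print(raw.shape)
E
```

```text
(252, 384, 3)
```

View pics/j.png

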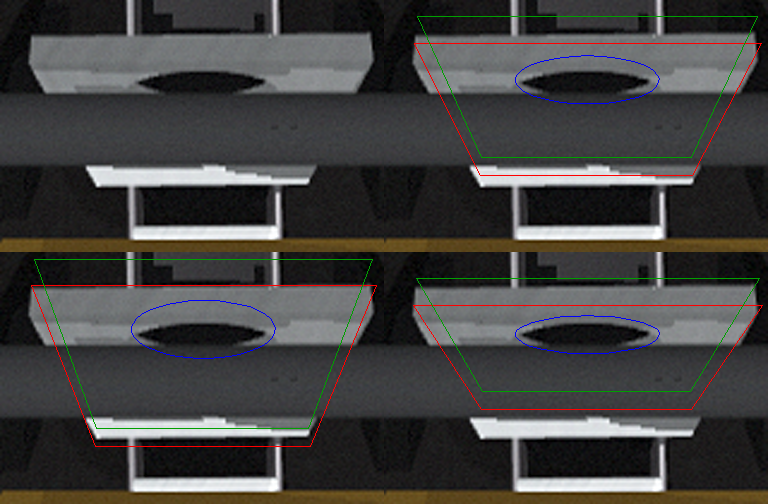

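```bash
python3 - <<'E'
from h import *
import pickle
from scipy.optimize import least_squares
p=pickle.load(open("w2.pkl","rb")); 
g=np.array([.3761,.1244,.2446])-.019*Rt(BR,YR).apply([0,1,0])
obs=np.array([(30,37),(372,34),(30,63),(372,62),(97,186),(309,184)])/2.4+[170,225]
def mod(x):
    z=R.from_euler("z",YR+x[4],degrees=True); a=np.radians(30+x[0]); u=z.apply([-np.sin(a),0,np.cos(a)]); n=z.apply([np.cos(a),0,np.sin(a)]); y=z.apply([0,1,0])
    c=g+u*x[1]*1e-3+n*x[2]*1e-3+y*x[3]*1e-3
    return proj(p,[c+u*s*1e-3+y*w+n*o for s,w,o in ((26,-.03,-.0025),(26,.03,-.0025),(26,-.03,.0025),(26,.03,.0025),(-74,-.03,.0025),(-74,.03,.0025))])
for pr in (1,.3):
    r=least_squares(lambda x:np.r_[(mod(x)-obs).ravel(),pr*x/np.array([4,4,3,2,3])],np.zeros(5)); print(r.x.round(2)); print((mod(r.x)-obs).round(1).tolist())
E
```

```text
[-0.28 -2.23  2.58 -0.27  0.47]
[[0.7, -0.1], [-0.6, 0.0], [-0.6, 0.3], [0.8, -0.4], [-0.1, -0.1], [-0.4, 0.0]]
[-0.28 -2.26  2.58 -0.27  0.48]
[[0.7, -0.1], [-0.6, 0.0], [-0.5, 0.4], [0.8, -0.4], [-0.1, -0.1], [-0.4, 0.1]]
```

```bash
echo 'GN=C+ex*(-.0272)' >> h.py; python3 - <<'E'
from h import *
import pickle
def st(m): s=env.read_state(); print(m,s["position"].round(4),s["tool_rot"].round(1),s["force"].round(1),round(s["opening"],3),round(s["clock"],2))
env.set_joints([20,-8,-20,-30,-65,-80])
st("via")
env.goto(*pose(GN+[0,0,.25],-65,YC)); st("hi")
env.goto(*pose(GN+[0,0,.16],-55,YC)); st("mid")
env.goto(*pose(GN+[0,0,.10],-48,YC)); st("low")
print(env.read_state()["joint_positions"].round(1))
q=env.grab_frame("top"); q2=env.grab_frame("scene"); w=env.grab_frame("wrist")
pickle.dump([q,q2,w],open("n1.pkl","wb"))
cv2.imwrite("pics/k.png",np.vstack([cv2.resize(q["image"][130:330,130:400],None,fx=1.8,fy=1.8),cv2.resize(q2["image"][110:240,200:440],(486,240))]))
E
```

```text
via [0.3699 0.1349 0.2915] [-62.2 -14.5  16.5] [ 0.3  1.4 -0.4] 0.683 10.63
hi [ 0.5074 -0.1323  0.2415] [-89.9 -65.   -0.8] [ 0.4 -0.2  0. ] 0.685 12.17
mid [ 0.5059 -0.1321  0.1492] [-89.9 -55.   -0.8] [ 0.4 -0.2  0.1] 0.683 12.62
low [ 0.5045 -0.1326  0.0885] [-90.  -48.2  -0.8] [-0.4 -1.2 -0.5] 0.681 12.97
[-27.7  13.6 -33.3 -94.9 -19.8  23.9]
```

View pics/k.png

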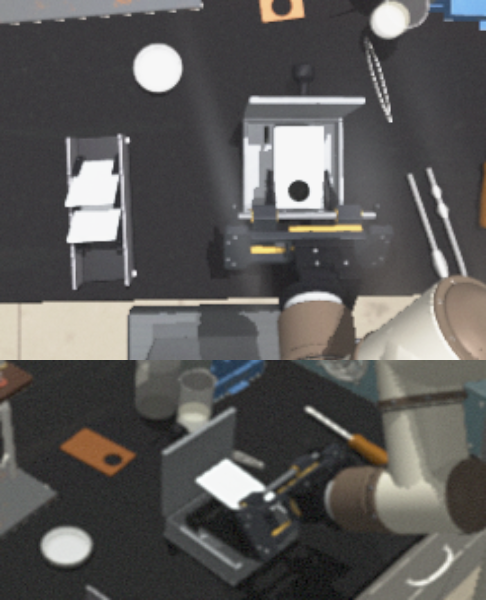

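```bash
python3 - <<'E'
from h import *
import pickle
q,q2,w=pickle.load(open("n1.pkl","rb"))
T=lambda U,V:(130+U/1.8,130+V/1.8)
a,b=atz(q,*T(273,200),.098),atz(q,*T(326,200),.098); print("plate y mid",((a+b)/2).round(4),a[1]-b[1])
a,b=atz(q,*T(243,180),.042),atz(q,*T(344,180),.042); print("case y mid",((a+b)/2).round(4),a[1]-b[1])
def st(m): s=env.read_state(); print(m,s["position"].round(4),s["tool_rot"].round(1),s["force"].round(2),round(s["opening"],3),round(s["clock"],2)); return s
env.goto(*pose(GN+[0,0,.075],-45,YC)); env.goto(*pose(GN+[0,0,.052],BN,YC)); env.dwell(.3); st("hover")
f=[]
for _ in range(5): env.dwell(.05); f.append(env.read_state()["force"])
print(np.std(f,0).round(2))
env.grab_frame("top"); q=env.grab_frame("top"); 
cv2.imwrite("pics/l.png",cv2.resize(q["image"][180:290,240:350],None,fx=5,fy=5,interpolation=cv2.INTER_CUBIC)); pickle.dump(q,open("n2.pkl","wb"))
E
```

```text
plate y mid [ 0.4731 -0.1354  0.098 ] 0.06687953003336758
case y mid [ 0.4957 -0.1355  0.042 ] 0.13647097858083868
hover [ 0.503  -0.1329  0.039 ] [-90.  -43.1  -0.8] [-0.58 -0.38 -0.15] 0.683 13.92
[0.57 0.43 0.32]
```

View pics/l.png

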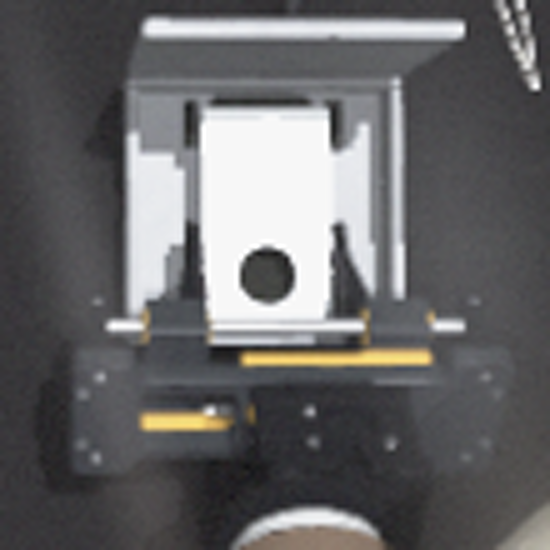

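Plate is centred between the black guides (crop u 190 and 338) and square to the case. Lowering by feel.

```bash
python3 - <<'E'
from h import *
def st(m): s=env.read_state(); print(m,s["position"].round(4),s["tool_rot"].round(1),s["force"].round(2),round(s["opening"],3),round(s["clock"],2)); return s
dz=pose(GN,BN,YC)[0]
h=env.move_straight(pose(GN+[0,0,.020],BN,YC)[0],rate=.012,force_limit=3); s=st(h)
print("grasp z",s["position"][2]-dz[2])
env.dwell(.3); f=[]
for _ in range(6): env.dwell(.05); f.append(env.read_state()["force"])
print(np.mean(f,0).round(2),env.read_state()["position"].round(4))
E
```

```text
True [ 0.5027 -0.1326  0.0183] [-89.9 -43.   -0.9] [-1.57 -0.27  3.68] 0.682 15.87
grasp z 0.03217506312086737
[-1.95 -0.86  5.59] [ 0.5027 -0.1326  0.0182]
```

```bash
python3 - <<'E'
from h import *
import pickle
def st(m): s=env.read_state(); print(m,s["position"].round(4),s["tool_rot"].round(1),s["force"].round(2),round(s["opening"],3),round(s["clock"],2)); return s
env.gripper_to(0.75); st("open"); env.gripper_to(.84); s=st("open2")
P=s["position"]
for b,d in ((-48,[-.005,0,.05]),(-55,[-.02,0,.11]),(-65,[-.04,0,.2])):
    env.goto((P+d).tolist(),Rt(b,YC).as_euler("xyz",degrees=True).tolist())
    if b==-48: st("a")
st("away"); print(env.read_state()["joint_positions"].round(1))
q=env.grab_frame("top"); q2=env.grab_frame("scene"); pickle.dump([q,q2],open("n3.pkl","wb"))
cv2.imwrite("pics/m.png",np.vstack([cv2.resize(q["image"][180:270,240:350],(550,450),interpolation=cv2.INTER_CUBIC),cv2.resize(q2["image"][130:220,240:370],(550,145*2))])[:600+140])
for p in (q,q2): print([(np.round(d["xyz"],3).tolist(),round(d["score"],2)) for d in env.search_frame(p,"plate_holed")])
E
python3 -c "
import cv2;i=cv2.imread('pics/m.png');cv2.imwrite('pics/m.png',cv2.resize(i,(440,592)))"
```

```text
open [ 0.5019 -0.1322  0.0173] [-89.9 -42.9  -0.8] [0.72 0.38 0.13] 0.744 16.91
open2 [ 0.502  -0.1324  0.0176] [-89.9 -42.9  -0.8] [ 1.11 -0.32  0.43] 0.84 17.39
a [ 0.4971 -0.1326  0.0688] [-90.1 -48.1  -0.7] [ 0.17 -0.45 -0.79] 0.841 17.71
away [ 0.4623 -0.1326  0.2171] [-90.  -64.9  -0.9] [ 0.76 -0.25  0.12] 0.835 18.51
[-40.2  -2.1 -38.6 -97.5 -35.4  28.4]
[([0.779, -0.126, 0.004], 0.95), ([0.517, -0.133, 0.038], 0.74)]
[([0.777, -0.121, 0.004], 0.83), ([0.511, -0.129, 0.032], 0.72)]
```

View pics/m.png

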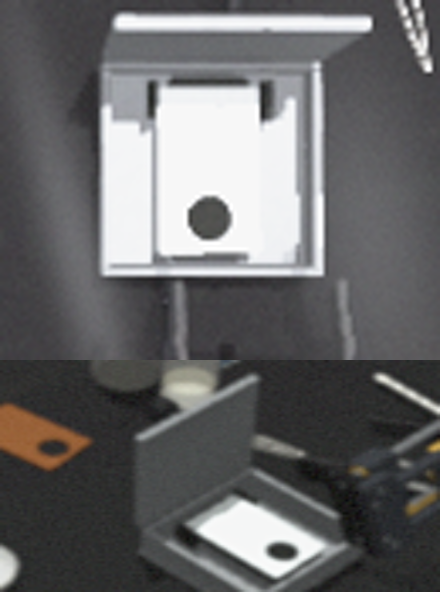

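```bash
python3 - <<'E'
from h import *
import pickle
q,q2=pickle.load(open("n3.pkl","rb"))
A=lambda U,V:(240+U/4,180+V/4); B=lambda U,V:(240+U/3.385,130+(V-360)/2.578)
for U,V in ((115,15),(372,16),(115,30),(372,30)): print(atz(q,*A(U,V),.172).round(4))
def tri(o):
    M_=np.zeros((3,3));b=np.zeros(3)
    for p,u,w in o:
        c,d=ray(p,u,w); d/=np.linalg.norm(d); M=np.eye(3)-np.outer(d,d); M_+=M;b+=M@c
    return np.linalg.solve(M_,b)
print(tri([(q,*A(115,22)),(q2,*B(135,437))]).round(4),tri([(q,*A(372,22)),(q2,*B(258,378))]).round(4))
print("knob",atz(q,302/1.8*1+0+0 if 0 else 130+304/1.8,130+72/1.8,.15).round(4))
for b,y in ((0,YC),(30,YC),(20,YC),(-20,YC)):
  for X in ([.65,-.165,.25],[.62,-.165,.14],[.59,-.165,.15],[.52,-.165,.12],[.48,-.165,.05]):
    j=env.inverse_kinematics(X,Rt(b,y).as_euler("xyz",degrees=True).tolist()); print(b,X,None if j is None else np.round(j).astype(int).tolist())
E
```

```text
[ 0.5981 -0.0705  0.172 ]
[ 0.5958 -0.2047  0.172 ]
[ 0.5903 -0.0704  0.172 ]
[ 0.5885 -0.2044  0.172 ]
[ 0.5957 -0.0694  0.1723] [ 0.5927 -0.2065  0.1656]
knob [ 0.6288 -0.1372  0.15  ]
0 [0.65, -0.165, 0.25] [0, 26, 10, 0, -74, -90]
0 [0.62, -0.165, 0.14] [0, 27, -4, 0, -59, -90]
0 [0.59, -0.165, 0.15] [-1, 24, -7, 0, -59, -90]
0 [0.52, -0.165, 0.12] [-1, 20, -19, 0, -51, -90]
0 [0.48, -0.165, 0.05] [-1, 22, -28, 0, -39, -90]
30 [0.65, -0.165, 0.25] [-1, 43, 36, 0, -112, -90]
30 [0.62, -0.165, 0.14] [-1, 43, 20, 0, -97, -90]
30 [0.59, -0.165, 0.15] [-1, 40, 15, 0, -95, -90]
30 [0.52, -0.165, 0.12] [-1, 35, 1, 0, -86, -90]
30 [0.48, -0.165, 0.05] [-1, 37, -8, 0, -75, -90]
20 [0.65, -0.165, 0.25] [-1, 37, 27, 0, -100, -90]
20 [0.62, -0.165, 0.14] [-1, 38, 12, 0, -85, -90]
20 [0.59, -0.165, 0.15] [-1, 34, 8, 0, -83, -90]
20 [0.52, -0.165, 0.12] [-1, 30, -5, 0, -75, -90]
20 [0.48, -0.165, 0.05] [-1, 31, -15, 0, -64, -90]
-20 [0.65, -0.165, 0.25] [0, 16, -7, 0, -47, -91]
-20 [0.62, -0.165, 0.14] [0, 19, -20, 0, -31, -91]
-20 [0.59, -0.165, 0.15] [0, 16, -23, 0, -31, -91]
-20 [0.52, -0.165, 0.12] [-1, 13, -33, 0, -24, -90]
-20 [0.48, -0.165, 0.05] [-1, 17, -43, 0, -10, -91]
```

```bash
python3 - <<'E'
from h import *
def st(m): s=env.read_state(); print(m,s["position"].round(4),s["force"].round(1),round(s["clock"],2)); return s
env.set_joints([-25,-20,-25,-50,-55,-30]); env.gripper_to(0.0); st("via")
o=Rt(0,YC).as_euler("xyz",degrees=True).tolist()
Y=-.174
env.goto([.55,Y,.33],o); env.goto([.645,Y,.27],o)
h=env.move_straight([.645,Y,.150],rate=.15,force_limit=8); st(("down",h))
if h: raise SystemExit
def pt(th,r=.100):
    t=np.radians(th); n=np.array([np.sin(t),np.cos(t)]); d=np.array([-np.cos(t),np.sin(t)])
    x,z=np.array([.582,.042])+r*d+.008*n; return [x+.010,Y,z]
for th in (93,80,70,60,50,40,30,20,12,5):
    h=env.move_straight(pt(th),rate=.1,force_limit=20)
    if h: st(("hit",th)); break
    if th in (93,60,30,5): st(th)
if not h:
    h=env.move_straight([pt(0)[0],Y,.040],rate=.02,force_limit=10); st(("press",h))
E
```

```text
via [ 0.3799 -0.0783  0.3566] [-0.4 -0.1 -0.2] 21.02
('down', False) [ 0.6457 -0.1742  0.1518] [ 0.2 -0.4 -0.8] 23.47
93 [ 0.6058 -0.1741  0.1424] [ 0.3 -0.3  0.2] 24.02
60 [ 0.5488 -0.1741  0.1325] [ 0.3  1.  -0.1] 25.05
30 [ 0.5094 -0.1741  0.0989] [-1.   0.3  0.3] 26.02
5 [ 0.493  -0.174   0.0587] [-0.1 -0.  -0.2] 26.92
('press', True) [ 0.4928 -0.1741  0.0509] [-1.2  1.3  5.3] 27.47
```

```bash
python3 - <<'E'
from h import *
def st(m): s=env.read_state(); print(m,s["position"].round(4),s["force"].round(1),round(s["clock"],2)); return s
x,y,z=env.read_state()["position"]
h=env.move_straight([x,y,.040],rate=.02,force_limit=18); st(("press",h))
env.move_straight([x,y,.12],rate=.15); env.goto([.40,-.30,.30],Rt(0,-20).as_euler("xyz",degrees=True).tolist()); st("away")
q=env.grab_frame("top"); q2=env.grab_frame("scene")
for n in ("lid","petri_dish","beaker_tall","rack"): print(n,[(np.round(d["xyz"],3).tolist(),round(d["score"],2)) for d in env.search_frame(q,n)][:2])
cv2.imwrite("pics/o.png",np.vstack([cv2.resize(q["image"][90:330,130:400],(540,480))[:480],cv2.resize(q2["image"][120:240,190:370],(540,360))])[:840])
i=cv2.imread("pics/o.png"); cv2.imwrite("pics/o.png",cv2.resize(i,(386,600)))
E
```

```text
('press', True) [ 0.4928 -0.1741  0.0509] [-0.4  1.2  5.5] 27.73
away [ 0.3997 -0.2993  0.298 ] [ 0.9 -0.3 -0.7] 29.28
lid [([0.512, -0.13, 0.052], 0.78), ([0.72, -0.287, 0.058], 0.32)]
petri_dish [([0.651, 0.046, 0.016], 0.86)]
beaker_tall [([0.722, -0.288, 0.058], 0.59)]
rack [([0.441, 0.12, 0.006], 0.88)]
```

View pics/o.png

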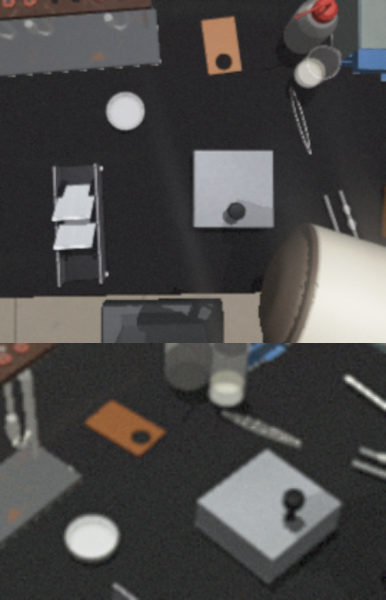

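```bash
python3 -c "
from workcell import env
env.close_job(); print(env.read_state()['clock'])"
```

```text
the job is handed in; nothing more can be done
the job is handed in; nothing more can be done
```

The holed plate is in the nest of the grey case, the lid is shut, and I handed the job in at about 29 s of the 56 s allowed.

- **Plate:** I drew it out of the nearest slot. I lowered it at 12 mm/s until the force rose: the move stopped at a 3 N change, and the force settled at about 5.6 N. Contact put the bed at about 32 mm, the top of its packing range. After release, both cameras showed it flat and square between the guides.
- **Lid:** I pushed it round its hinge, then pressed down. It stopped firmly at 50.9 mm, against 50 mm expected (42 mm case plus 8 mm lid). A second push with an 18 N limit did not move it. The last pictures show it flush.
- **Other things:** Both plain plates still stand in the rack, and the petri dish and beaker were found where they were at the start. The gripper ended clear of everything.

The only disagreements were small. In the gripper the plate sat 2 to 3 mm off where I had planned, and I corrected for that before laying it down. The tool force still read about 5.5 N after the second push, well below its 18 N limit. I took no picture of the plate after shutting the lid, because it can no longer be seen.

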